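# Clamp the anaerobic jar shut

## Task

Seal the culture jar: push the blue swing arm round over the lid until it stops in its catch, then screw the black knob clockwise, regripping as often as needed, until it is fully tight and the lid is pressed all the way down. Leave the brown bottle, beaker and book around it where they are.

Things in the scene. Friction and masses are not known exactly. Their poses are not given: they have to be found in the camera images.
- jar_stand: Fixed stand with a clear round jar (96 mm across) of Petri dishes on an aluminium plate 110 x 186 x 12 mm. Origin on the bench under the jar's centre; z up; the stand's y axis runs along the plate from the arm's pivot post (at y = -70 mm) through the jar's centre to the dark steel catch (77 to 97 mm, top 152 mm above the bench); the catch is open towards -x. Nothing on the stand rises above 152 mm except the brass boss (158 mm) and the knob. It does not move during the work.
- lid: Grey round lid, 100 mm across and 12 mm thick, with a steel pad 30 mm across and 4 mm thick on its middle; lies loose between four lugs (tops 95 mm above the bench) on a springy black gasket. Origin at the centre of its underside: 88 mm above the bench while loose, 83 mm when pressed fully home, which takes about 20 N from the screw.
- clamp_arm (a joint): Angle of the blue swing arm (rad): 0 = against its stop in the catch, over the middle of the lid, pointing along the stand's +y; grows anticlockwise seen from above to 1.3 = wide open. It starts open and stays where it is left; about 5 N moves it, pushed level on the side of the knob (70 mm from the pivot) or 3 N on the bar farther out. A gripper that pushes low on the bar must keep its body clear of the knob.
- pivot_point (a point): Point on the arm's vertical pivot axis, half-way up the arm.
- clamp_end (a point): Free end of the blue arm, half-way up it, 169 mm from the pivot. The arm is a level bar 24 mm wide and 16 mm thick, from 126 to 142 mm above the bench; it carries the screw 70 mm from the pivot (foot under the arm 22 mm across, brass boss on top 26 mm across and 16 mm high).
- knob_mid (a point): Centre of the black fluted round knob of the screw: 48 mm across, 30 mm high, this point half-way up on its axis, which is vertical and crosses the arm 70 mm from the pivot. It can be gripped at any angle. It is 175 mm above the bench when screwed fully down and up to 191 mm when up; as it is turned clockwise it sinks, 8 mm a turn.
- knob (a joint): Turn of the knob (rad), growing clockwise seen from above (tightening): 0 = top of the thread, 12.57 = fully down, where it stops 2 mm above the brass boss. It starts between 2.0 and 4.8 and stays where it is left; turning takes about 0.2 N m.
- amber_bottle: Bystander: brown bottle with black cap, 64 mm across, 135 mm high, origin at the centre of its underside.
- lab_book: Bystander: black book lying flat, 210 x 153 x 16 mm, origin at the centre of its underside.
- small_beaker: Bystander: small clear beaker, 55 mm across, 71 mm high, origin at the centre of its underside.
Things that resemble listed ones, but are neither listed nor needed, are in the scene too. Of the things like the lid, leave any that is green or yellow; of the rest the larger one is meant.

How it is judged:
By the outcome, as a careful person would: the job done as asked, in the order asked, and still so for the second after the job is handed in, with the robot touching nothing.
It also fails if it takes over 72 s, if anything falls off the work surface, if the arm or the gripper's body presses on something with over 40 N, if the wrist force passes 120 N, or if a joint passes its speed limit or range.

## Robot

A 6-joint arm with a two-finger parallel gripper is mounted at the origin on a cart in front of the work surface, level with it; the furniture and walls round the work are solid. World frame = base frame: x ahead of the robot, y to its left, z up, the work surface at z = 0. Lengths are in mm, angles in rad, forces in N, time in s.
With the tool pointing down it reaches from about 275 to 750 mm from the base axis. Payload 10.2 kg.
Tool frame: the origin (TCP) lies between the finger pads; the fingertips stand ahead of it and the grasp point (between the pads) lies 6 mm ahead of it (tcp_to_tips is the z of the fingertips in the tool frame, in mm); z points along the fingers, y is the line along which they close (so a half turn about z gives the same grasp; the last joint's range is limited). The gripper opens to 85 mm and grips with 20 to 120 N. Pads are 22 mm wide; open, the fingers measure 114 mm over their backs; the gripper's body (76 mm by 85 mm) begins 54 mm behind the grasp point. The pads swing forward as they close: fully open they stand 13 mm farther back than shut.
Start: joints at [1.068, 0.313, 1.498, -0, 1.331, -0.223], TCP at [144.999, 504.586, 256.294] pointing down, gripper open.
Joint ranges: [-2.94, 2.94], [-0.97, 2.17], [0.19, 2.56], [-1.23, 4.37], [0.02, 3.11], [-2.88, 2.88]. Speed limits (rad/s): [2.39, 2.39, 3.01, 3.14, 3.14, 3.14].

## Interface

Orientations are given as a unit quaternion [w, x, y, z].
In Python, from workcell import * gives the robot as it stands.
- The arm moves only by the tool servo_tool, never from a script. Its argument "deltas" is a list of rows, each a list of 5 numbers: the shift along the world's x, y, z scaled (see below), then the turn about the world's z scaled (see below), then the opening, from -1 (shut) to 1 (fully open), so that 0 is half open. In form: [[x, y, z, yaw, fingers], ...]. A call has 1 to 5 rows; each row is the pose to reach, as a shift and turn from the pose commanded when the call began; what a row does not reach only later rows make up. The controller multiplies each number of a shift by 0.6 m and each number of a turn by pi/2 rad. A row lasts 1/12 s, in which the tool goes at most 41.7 mm and 7.16 degrees, less where a joint would pass 70% of its speed; a pose out of reach is approached as far as the arm can. A call with a number of a shift or a turn outside -1 to 1 is refused whole. A call with a gripper value outside its range is refused whole. The fingers move at their own pace and stop on an object; "force" is the grip in N (left out, the last holds). Time passes only in rows, so rows that repeat a pose let the fingers close. It gives the time, the measured TCP pose, the force, the opening and the grip force at its end, in the units of the state.
- observe(): the state, without advancing time (a new reading comes with each control period).
- camera(name): name is "side" or "top"; returns the picture (400x640x3 uint8, blue, green, red); there is no depth.
- camera_params(name): a dict with "fx", "fy", "cx", "cy" (pixels), "k1" (the pictures are not rectified: a ray, as slopes to the right and down, at radius r is drawn at 1 + k1 r^2 times it, then the intrinsics apply), "view" (4x4, takes a point from world to camera coordinates). Camera axes: x right, y down, z forward; pixel columns grow to the right and rows downward; lengths in mm; the calibration is good to about 2 mm. A picture is of the moment at which its call begins. camera_params takes no time and is no camera call.
- close_job(): hands the job in; it is judged then, once.
The state is a dict: "clock": time; "qpos": joint angles; "qd": joint speeds; "effort": joint torques, N m; "position": TCP position; "eef_rot": TCP orientation; "wrist_force": force on the tool from outside, world axes, zero at the start; "wrist_torque": the same for the moment, N m; "opening": finger opening in mm; "finger_force": force on a finger pad.
Only numpy, scipy, OpenCV 4.12 (cv2) and the standard library are available. Lean on these libraries where they do the work, as an engineer would, in place of code of your own. Each camera call takes 0.05 s, during which the arm holds its last target. There are 200 camera calls.

## Working session

There is one attempt and no reset: what is moved stays moved. The work goes in short steps, Python scripts to look and compute and a tool call to move; the robot and the scene stay as the last step left them, time stands still between calls to the robot, and variables do not carry over. Pictures are saved under pics/ and viewed, at most 10 in all, crops included, and the job is handed in when it is done.

Besides the shell and the picture viewer there is one more tool, called after "Request:" by a JSON object that holds its "fn" and its "kwargs", one argument or row to a line. servo_tool: Moves the arm, as the interface text tells. Shifts and turns lie within -1 to 1; 1 stands for 0.6 m of shift or pi/2 rad of turn. Its arguments: {"type":"object","properties":{"deltas":{"type":"array"},"force":{"type":"number"}},"required":["deltas"]}

```bash
mkdir -p pics
python3 - <<'E'
from workcell import *
import cv2
for n in("side","top"):
    cv2.imwrite(f"pics/{n}0.png",camera(n)); p=camera_params(n); print(n,p)
s=observe();print(s)
E
```

```text
side {'fx': 420.7928922700079, 'fy': 420.7928922700079, 'cx': 325.1579357665405, 'cy': 202.2798506297968, 'k1': 0.029687240423718772, 'view': array([[-6.05055526e-01, -7.96013955e-01,  1.64193194e-02,
         4.27151331e+02],
       [-4.80006677e-01,  3.48247868e-01, -8.05181354e-01,
         3.58938845e+02],
       [ 6.35217601e-01, -4.95060811e-01, -5.92801310e-01,
         1.39298357e+03],
       [ 0.00000000e+00,  0.00000000e+00,  0.00000000e+00,
         1.00000000e+00]])}
top {'fx': 487.80762351154226, 'fy': 487.80762351154226, 'cx': 315.3980583980481, 'cy': 197.6579673322218, 'k1': -0.12238175313929003, 'view': array([[ 1.07866624e-02, -9.99914136e-01, -7.44106471e-03,
         1.06510612e+02],
       [-9.84163128e-01, -9.29940869e-03, -1.77021066e-01,
         5.91354808e+02],
       [ 1.76936668e-01,  9.23268799e-03, -9.84178933e-01,
         1.58829358e+03],
       [ 0.00000000e+00,  0.00000000e+00,  0.00000000e+00,
         1.00000000e+00]])}
{'clock': 0.1, 'qpos': array([ 1.06763256e+00,  3.13382310e-01,  1.49833407e+00,  1.00316607e-05,
        1.33101068e+00, -2.23407186e-01]), 'qd': array([ 0.0001698 , -0.00081061, -0.00076619, -0.00253267,  0.00204647,
        0.00057001]), 'effort': array([ 3.20164581e-03, -4.12900114e+01, -2.60141015e+01, -1.38877003e-04,
        3.10075215e-03,  1.40000105e-05]), 'position': array([144.8808466 , 504.41095459, 255.80847522]), 'eef_rot': array([-2.06107937e-04,  1.39423753e-01,  9.90232647e-01, -5.28453680e-04]), 'wrist_force': array([0.34590197, 0.19559596, 0.41107912]), 'wrist_torque': array([-0.02638724, -0.0287173 ,  0.02825953]), 'finger_force': 0.0, 'opening': 85.24523310031383}
```

View pics/side0.png

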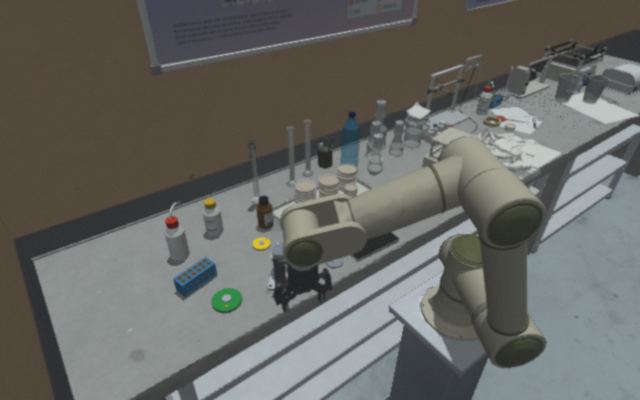

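View pics/top0.png

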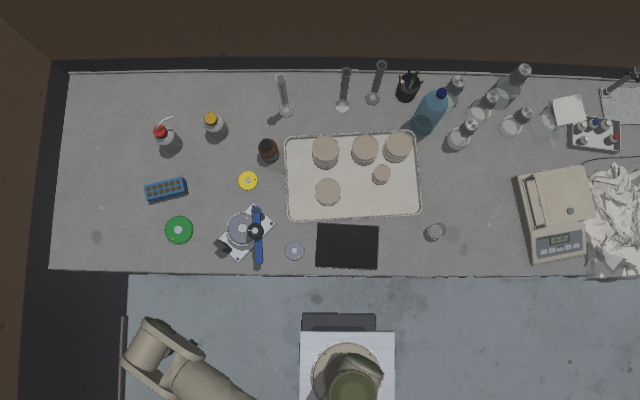

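The top view shows the jar stand at about (245,232), with the blue arm from about (257,210) to (260,262) and the knob at about (256,231). I'll enlarge it.

```bash
python3 - <<'E'
import cv2
a=cv2.imread("pics/top0.png")[190:280,205:315]
cv2.imwrite("pics/c1.png",cv2.resize(a,None,fx=7,fy=6.6,interpolation=cv2.INTER_CUBIC)[:600])
E
cat > h.py <<'E'
import numpy as np, cv2
from workcell import *
def ray(n,u,v):
    p=camera_params(n); d=np.array([(u-p['cx'])/p['fx'],(v-p['cy'])/p['fy']]); s=d.copy()
    for _ in range(20): s=d/(1+p['k1']*(s@s))
    V=np.array(p['view']);R=V[:3,:3];return -R.T@V[:3,3],R.T@np.array([s[0],s[1],1])
def at(n,u,v,z):
    o,d=ray(n,u,v);return (o+d*(z-o[2])/d[2])
def proj(n,P):
    p=camera_params(n);V=np.array(p['view']);c=V[:3,:3]@np.array(P,float)+V[:3,3];s=c[:2]/c[2]
    s=s*(1+p['k1']*(s@s));return np.array([p['fx']*s[0]+p['cx'],p['fy']*s[1]+p['cy']])
E
```

```text
(no output)
```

View pics/c1.png

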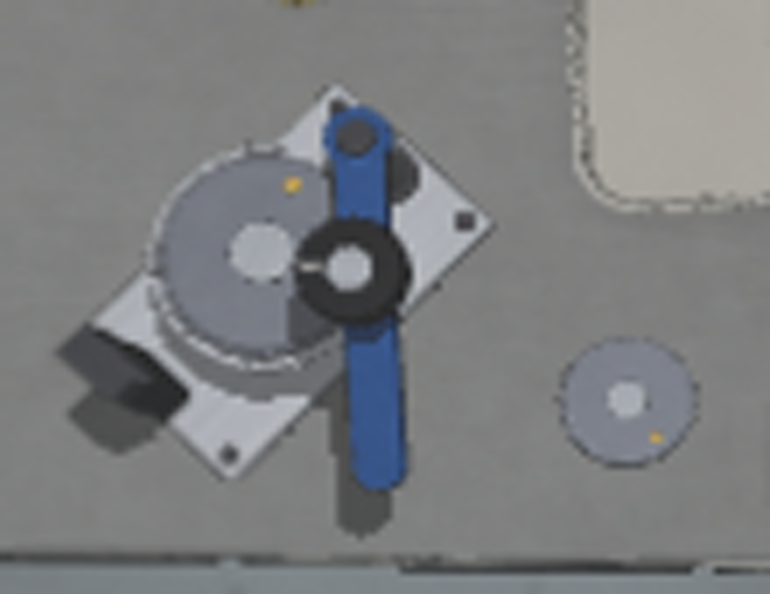

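The crop shows the pivot at px (255.9,210.8), the arm end at (259,264), the knob at (255,230.5), the lid pad at (242.4,228) and the catch at about (222,245). The arm is open, pointing towards the robot. The catch is to the lower left.

Run:
```python
from h import *
def c(x,y): return 205+(x+.5)/7-.5,190+(y+.5)/6.6-.5
P=at("top",*c(356,137),144);E=at("top",*c(378,490),142);K=at("top",*c(350,267),205);L=at("top",*c(262,251),104)
print("piv",P,"end",E,np.linalg.norm(P-E),"knob",K,np.linalg.norm((K-P)[:2]),"lid",L,np.linalg.norm((L-P)[:2]))
for n,q,z in (("boss",(x:=0,0),0),):pass
y=(L-P)[:2];a0=np.arctan2(y[1],y[0]);e=(E-P)[:2];print("axis y ang",a0,"arm ang",np.arctan2(e[1],e[0]),np.arctan2((K-P)[1],(K-P)[0]))
plate=[at("top",*c(*q),12) for q in((337,85),(493,222),(232,480),(85,330))]
print(np.round(plate,0))
print("plate centre-ish",(plate[1]+plate[0])/2,(plate[2]-plate[1]),)
print("bottle",at("top",268,150,100),"sm lid",at("top",*c(628,400),12),"book",at("top",347,246,16))
print(observe()['eef_rot'])
```

```text
piv [531.29477529 301.30019192 144.        ] end [362.95570958 286.62820789 142.        ] 168.98907703590595 knob [461.78888589 293.86218258 205.        ] 69.90273702121624 lid [480.35280779 348.57574627 104.        ] 69.49864812637453
axis y ang 2.393506687229523 arm ang -3.054655013995687 -3.0349857132138047
[[579. 329.  12.]
 [507. 250.  12.]
 [372. 374.  12.]
 [449. 449.  12.]]
plate centre-ish [543.09445908 289.76361428  12.        ] [-135.04783952  123.70461064    0.        ]
bottle [741.87195042 271.9241068  100.        ] sm lid [415.97479666 182.53108018  12.        ] book [431.6263383   4.0382619  16.       ]
[-2.06107937e-04  1.39423753e-01  9.90232647e-01 -5.28453680e-04]
```

Request:
{"fn": "servo_tool", "kwargs": {
  "deltas": [
    [0.055, -0.035, 0, 0.05, 1],
    [0.11, -0.07, 0, 0.1, 1],
    [0.165, -0.105, 0, 0.15, 1],
    [0.22, -0.14, 0, 0.2, 1],
    [0.264, -0.174, 0, 0.233, 1]
  ],
  "force": 40
}}

```text
clock: 0.52
position: [305.1, 398.7, 256.0]
eef_rot: [-0.0, -0.045, 0.999, -0.0]
wrist_force: [1.3, 1.1, 0.8]
opening: 85.0
finger_force: 0.0
```

Request:
{"fn": "servo_tool", "kwargs": {
  "deltas": [
    [0.055, -0.035, 0, 0, 1],
    [0.11, -0.07, 0, 0, 1],
    [0.165, -0.105, 0, 0, 1],
    [0.22, -0.14, 0, 0, 1],
    [0.263, -0.174, 0, 0, 1]
  ]
}}

```text
clock: 0.93
position: [463.1, 294.1, 255.9]
eef_rot: [-0.0, -0.043, 0.999, -0.0]
wrist_force: [-0.5, 0.4, 0.1]
opening: 85.4
finger_force: 0.0
```

Request:
{"fn": "servo_tool", "kwargs": {
  "deltas": [
    [0, 0, 0, 0, 1],
    [0, 0, 0, 0, 1]
  ]
}}

```text
clock: 1.1
position: [462.0, 294.7, 255.6]
eef_rot: [-0.001, -0.042, 0.999, -0.0]
wrist_force: [-0.4, 1.1, -0.3]
opening: 85.3
finger_force: 0.0
```

Run:
```python
from h import *
import workcell; print([k for k in dir(workcell) if k[0]!='_'], getattr(workcell,'tcp_to_tips',None))
s=observe();print(s['clock'],s['position'],s['eef_rot'],s['wrist_force'],s['qpos'])
a,b=camera("side"),camera("top")
def crop(i,n,w=55):
    u,v=proj(n,[465,300,190]).astype(int);print(n,u-w,v-w);c=i[max(0,v-w):v+w,max(0,u-w):u+w];return cv2.resize(c,(400,400),interpolation=cv2.INTER_CUBIC)
cv2.imwrite("pics/d1.png",np.hstack([crop(a,"side"),crop(b,"top")]))
```

```text
['PlanningError', 'camera', 'camera_params', 'close_job', 'observe', 'tcp_to_tips'] 25.0
1.1 [462.01291708 294.70106745 255.61885794] [-6.20107154e-04 -4.17432141e-02  9.99128169e-01 -1.46701221e-04] [-0.35884698  1.13220679 -0.28421377] [ 3.53899827e-01  3.64820167e-01  1.42753198e+00  1.04162692e-04
  1.35051090e+00 -1.30043003e+00]
side 243 173
top 198 174
```

View pics/d1.png

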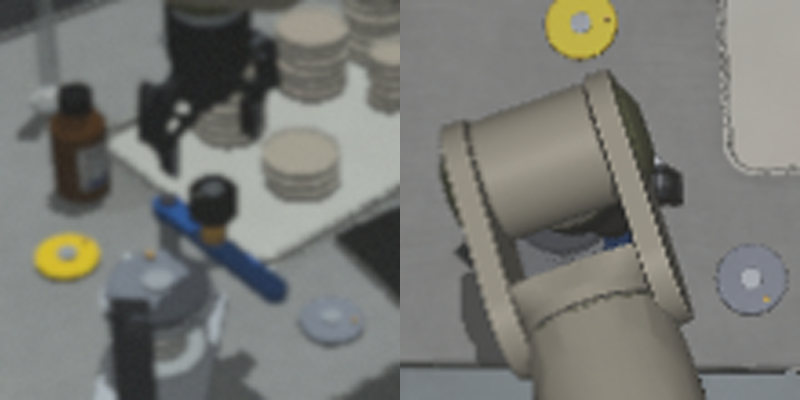

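The side crop shows the open gripper above the knob at about (302,228), with the knob where it was measured. Next I descend and straddle the knob.

Request:
{"fn": "servo_tool", "kwargs": {
  "deltas": [
    [0, 0, -0.035, 0, 1],
    [0, 0, -0.07, 0, 1],
    [0, 0, -0.102, 0, 1],
    [0, 0, -0.102, 0, 0.4],
    [0, 0, -0.102, 0, 0.4]
  ]
}}

```text
clock: 1.62
position: [460.3, 296.5, 195.2]
eef_rot: [-0.001, -0.044, 0.999, -0.0]
wrist_force: [-0.7, 0.0, 0.7]
opening: 64.0
finger_force: 0.0
```

Request:
{"fn": "servo_tool", "kwargs": {
  "deltas": [
    [0, 0, 0, 0, 0.4],
    [0, 0, 0, 0, 0.4],
    [0, 0, 0, 0, 0.4]
  ]
}}

```text
clock: 1.87
position: [461.4, 296.1, 196.3]
eef_rot: [0.001, -0.043, 0.999, 0.0]
wrist_force: [-0.3, -0.2, -0.5]
opening: 59.7
finger_force: 0.0
```

Run:
```python
import numpy as np
P=np.array([531.3,301.3]);a=3.228
f=lambda a:P+70*np.array([np.cos(a),np.sin(a)])
for k in range(1,8):
    b=a-.833*k/7; print(k,np.round((f(b)-f(a))/600,4),np.round((f(b)-f(a-.833*(k-1)/7))/600,4),-.119*k/1.5708)
```

```text
1 [-0.0004  0.0139] [-0.0004  0.0139] -0.07575757575757576
2 [0.0009 0.0277] [0.0013 0.0138] -0.15151515151515152
3 [0.0038 0.0413] [0.0029 0.0136] -0.22727272727272727
4 [0.0083 0.0544] [0.0045 0.0131] -0.30303030303030304
5 [0.0143 0.0669] [0.006  0.0125] -0.3787878787878788
6 [0.0218 0.0786] [0.0075 0.0117] -0.45454545454545453
7 [0.0306 0.0893] [0.0088 0.0107] -0.5303030303030303
```

Request:
{"fn": "servo_tool", "kwargs": {
  "deltas": [
    [0, 0.007, 0, -0.04, 0.4],
    [0, 0.014, 0, -0.075, 0.4],
    [0, 0.021, 0, -0.11, 0.4],
    [0.001, 0.028, 0, -0.15, 0.4],
    [0.0025, 0.035, 0, -0.19, 0.4]
  ]
}}

```text
clock: 2.28
position: [463.4, 316.3, 196.0]
eef_rot: [0.001, 0.107, 0.994, -0.0]
wrist_force: [1.9, -4.9, 0.8]
opening: 59.8
finger_force: 2.2
```

Request:
{"fn": "servo_tool", "kwargs": {
  "deltas": [
    [0.001, 0.0065, 0, -0.04, 0.4],
    [0.003, 0.013, 0, -0.075, 0.4],
    [0.006, 0.0195, 0, -0.11, 0.4],
    [0.009, 0.026, 0, -0.15, 0.4],
    [0.012, 0.032, 0, -0.19, 0.4]
  ]
}}

```text
clock: 2.7
position: [470.2, 335.4, 195.9]
eef_rot: [0.001, 0.254, 0.967, -0.001]
wrist_force: [0.5, -6.2, 1.0]
opening: 59.7
finger_force: 2.2
```

Request:
{"fn": "servo_tool", "kwargs": {
  "deltas": [
    [0.0035, 0.006, 0, -0.04, 0.4],
    [0.0075, 0.0115, 0, -0.075, 0.4],
    [0.012, 0.017, 0, -0.11, 0.4],
    [0.016, 0.022, 0, -0.15, 0.4],
    [0.016, 0.022, 0, -0.15, 0.4]
  ]
}}

```text
clock: 3.12
position: [479.8, 349.2, 195.6]
eef_rot: [0.0, 0.366, 0.931, -0.0]
wrist_force: [-1.3, -0.8, 1.5]
opening: 59.7
finger_force: 0.8
```

Request:
{"fn": "servo_tool", "kwargs": {
  "deltas": [
    [0.0022, 0.0024, 0, 0, 0.4],
    [0.0045, 0.005, 0, 0, 0.4],
    [0.0045, 0.005, 0, 0, 0.4]
  ]
}}

```text
clock: 3.37
position: [481.6, 352.2, 195.4]
eef_rot: [-0.001, 0.364, 0.932, -0.0]
wrist_force: [-4.7, -2.7, 2.6]
opening: 59.7
finger_force: 2.3
```

Request:
{"fn": "servo_tool", "kwargs": {
  "deltas": [
    [0.0011, 0.0012, 0, 0, 0.4],
    [0.0022, 0.0024, 0, 0, 0.4],
    [0.0022, 0.0024, 0, 0, 0.4]
  ]
}}

```text
clock: 3.62
position: [482.7, 353.6, 195.3]
eef_rot: [-0.001, 0.364, 0.932, -0.001]
wrist_force: [-4.6, -2.2, 2.3]
opening: 59.3
finger_force: 2.7
```

Request:
{"fn": "servo_tool", "kwargs": {
  "deltas": [
    [0.0011, 0.0012, 0, 0, 0.4],
    [0.0022, 0.0024, 0, 0, 0.4],
    [0.0022, 0.0024, 0, 0, 0.4]
  ]
}}

```text
clock: 3.87
position: [483.5, 354.6, 195.4]
eef_rot: [-0.001, 0.364, 0.932, -0.002]
wrist_force: [-9.3, -4.7, 4.7]
opening: 59.7
finger_force: 5.0
```

Request:
{"fn": "servo_tool", "kwargs": {
  "deltas": [
    [0.0011, 0.0012, 0, 0, 0.4],
    [0.0022, 0.0024, 0, 0, 0.4],
    [0.0022, 0.0024, 0, 0, 0.4]
  ]
}}

```text
clock: 4.12
position: [484.1, 355.3, 195.4]
eef_rot: [-0.002, 0.363, 0.932, -0.003]
wrist_force: [-14.8, -9.4, 8.7]
opening: 59.7
finger_force: 8.6
```

Request:
{"fn": "servo_tool", "kwargs": {
  "deltas": [
    [-0.005, -0.005, 0, 0, 0.4],
    [-0.01, -0.0098, 0, 0, 0.8],
    [-0.01, -0.0098, 0, 0, 0.8]
  ]
}}

```text
clock: 4.37
position: [480.0, 350.5, 195.5]
eef_rot: [0.0, 0.364, 0.931, 0.0]
wrist_force: [-0.8, -1.1, -0.0]
opening: 76.9
finger_force: 0.0
```

Request:
{"fn": "servo_tool", "kwargs": {
  "deltas": [
    [0, 0, 0, 0.078, 0.8],
    [0, 0, 0, 0.156, 0.8],
    [0, 0, 0, 0.234, 0.8],
    [0, 0, 0, 0.312, 0.8],
    [0, 0, 0, 0.39, 0.8]
  ]
}}

```text
clock: 4.78
position: [480.4, 350.8, 195.3]
eef_rot: [0.0, 0.063, 0.998, 0.0]
wrist_force: [0.6, -0.1, 0.6]
opening: 77.0
finger_force: 0.0
```

Request:
{"fn": "servo_tool", "kwargs": {
  "deltas": [
    [0, 0, 0, 0.078, 0.8],
    [0, 0, 0, 0.156, 0.8],
    [0, 0, 0, 0.234, 0.8],
    [0, 0, 0, 0.312, 0.8],
    [0, 0, 0, 0.39, 0.8]
  ]
}}

```text
clock: 5.2
position: [480.4, 350.9, 195.3]
eef_rot: [0.001, -0.241, 0.971, 0.0]
wrist_force: [-0.7, -0.4, -0.6]
opening: 76.8
finger_force: 0.0
```

Request:
{"fn": "servo_tool", "kwargs": {
  "deltas": [
    [0, 0, 0, 0.078, 0.8],
    [0, 0, 0, 0.156, 0.8],
    [0, 0, 0, 0.234, 0.8],
    [0, 0, 0, 0.312, 0.8],
    [0, 0, 0, 0.39, 0.8]
  ]
}}

```text
clock: 5.62
position: [480.4, 350.9, 195.3]
eef_rot: [0.001, -0.522, 0.853, 0.0]
wrist_force: [0.6, -0.1, 0.2]
opening: 77.1
finger_force: 0.0
```

Request:
{"fn": "servo_tool", "kwargs": {
  "deltas": [
    [0, 0, 0, 0.078, 0.8],
    [0, 0, 0, 0.156, 0.8],
    [0, 0, 0, 0.234, 0.8],
    [0, 0, 0, 0.312, 0.8],
    [0, 0, 0, 0.39, 0.8]
  ]
}}

```text
clock: 6.03
position: [480.5, 350.8, 195.3]
eef_rot: [-0.001, 0.755, -0.656, 0.0]
wrist_force: [0.2, 0.0, 0.1]
opening: 77.0
finger_force: 0.0
```

Run:
```python
from h import *
s=observe();print(s['clock'],s['position'],s['eef_rot'],s['wrist_force'],s['qpos'])
a=camera("side");b=camera("top")
def crop(i,n,w=45):
    u,v=proj(n,[470,345,160]).astype(int);print(n,u-w,v-w);c=i[v-w:v+w,u-w:u+w];return cv2.resize(c,(400,400),interpolation=cv2.INTER_CUBIC)
cv2.imwrite("pics/e1.png",np.hstack([crop(a,"side"),crop(b,"top")]))
for al in (0,.1):
    print(al,proj("side",[531.3+169*np.cos(2.385+al),301.3+169*np.sin(2.385+al),134]))
```

```text
6.0333 [480.45132478 350.83849457 195.32415372] [-5.50320348e-04  7.54916415e-01 -6.55820772e-01  1.34907859e-04] [0.18154619 0.02858631 0.08649151] [ 4.33887201e-01  5.15030035e-01  1.36369214e+00  2.14417766e-04
  1.26175582e+00 -2.84802791e+00]
side 242 194
top 195 183
0 [278.93574678 264.03636485]
0.1 [284.1189161  264.30311159]
```

View pics/e1.png

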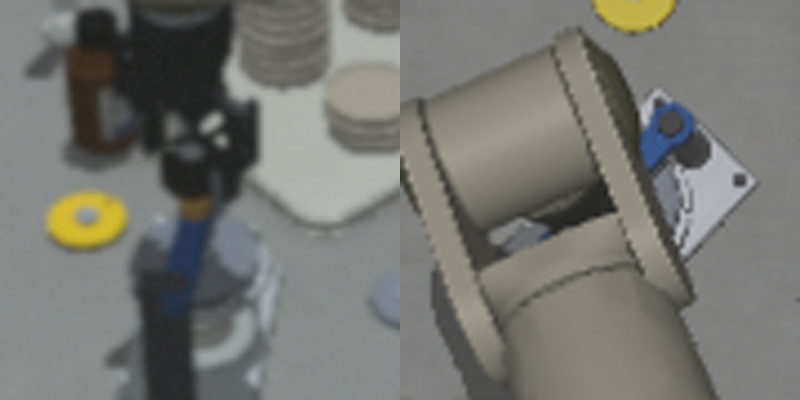

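The side crop shows the blue bar in line over the lid, its end in the dark catch at about (281,263), as predicted for angle 0. I'll grip and screw.

Request:
{"fn": "servo_tool", "kwargs": {
  "deltas": [
    [0, 0, 0, 0, -0.5],
    [0, 0, 0, 0, -0.5],
    [0, 0, 0, 0, -0.5],
    [0, 0, 0, 0, -0.5],
    [0, 0, 0, 0, -0.5]
  ],
  "force": 60
}}

```text
clock: 6.55
position: [480.6, 350.7, 195.5]
eef_rot: [-0.001, 0.752, -0.659, 0.0]
wrist_force: [2.8, 0.4, 3.1]
opening: 46.5
finger_force: 61.6
```

Request:
{"fn": "servo_tool", "kwargs": {
  "deltas": [
    [0, 0, -0.00026, -0.078, -0.5],
    [0, 0, -0.0005, -0.156, -0.5],
    [0, 0, -0.0008, -0.234, -0.5],
    [0, 0, -0.00104, -0.312, -0.5],
    [0, 0, -0.0013, -0.39, -0.5]
  ]
}}

```text
clock: 6.97
position: [482.2, 350.4, 194.8]
eef_rot: [0.003, -0.516, 0.856, -0.001]
wrist_force: [12.5, -1.4, -0.8]
opening: 46.2
finger_force: 61.5
```

Run:
```python
from h import *
s=observe();print(s['clock'],s['position'],s['wrist_force'],s['wrist_torque'],s['qpos'][5],s['opening'],s['finger_force'])
```

```text
6.9667 [482.22784854 350.36625472 194.84177303] [12.49725062 -1.40249874 -0.7880283 ] [-0.28671597 -2.22883687  0.20704471] -2.2221548437267336 46.246811188113725 61.53468132019043
```

Turning works, but the grip sits about 2.5 mm off axis in y, so I'll regrip centred.

Request:
{"fn": "servo_tool", "kwargs": {
  "deltas": [
    [0, 0, 0, 0, 0.6],
    [0, 0, 0, 0, 0.6],
    [0.0005, -0.0038, 0, 0, 0.6],
    [0.0005, -0.0038, 0, 0, -0.5],
    [0.0005, -0.0038, 0, 0, -0.5]
  ]
}}

```text
clock: 7.38
position: [481.1, 348.0, 194.8]
eef_rot: [0.001, -0.519, 0.855, -0.001]
wrist_force: [6.9, -5.1, 9.3]
opening: 46.4
finger_force: 60.0
```

Request:
{"fn": "servo_tool", "kwargs": {
  "deltas": [
    [0, 0, 0, 0, -0.5],
    [0, 0, 0, 0, -0.5],
    [0, 0, 0, 0, -0.5]
  ]
}}

```text
clock: 7.63
position: [481.2, 347.9, 194.9]
eef_rot: [0.001, -0.519, 0.855, -0.001]
wrist_force: [4.1, -4.1, 2.0]
opening: 46.7
finger_force: 61.8
```

Request:
{"fn": "servo_tool", "kwargs": {
  "deltas": [
    [0, 0, -0.00026, -0.078, -0.5],
    [0, 0, -0.0005, -0.156, -0.5],
    [0, 0, -0.0008, -0.234, -0.5],
    [0, 0, -0.00104, -0.312, -0.5],
    [0, 0, -0.0013, -0.39, -0.5]
  ]
}}

```text
clock: 8.05
position: [481.6, 347.7, 194.1]
eef_rot: [0.001, -0.234, 0.972, -0.001]
wrist_force: [5.5, -4.7, 1.6]
opening: 46.8
finger_force: 61.9
```

Request:
{"fn": "servo_tool", "kwargs": {
  "deltas": [
    [0, 0, -0.00026, -0.078, -0.5],
    [0, 0, -0.0005, -0.156, -0.5],
    [0, 0, -0.0008, -0.234, -0.5],
    [0, 0, -0.00104, -0.312, -0.5],
    [0, 0, -0.0013, -0.39, -0.5]
  ]
}}

```text
clock: 8.47
position: [481.8, 347.4, 193.4]
eef_rot: [0.002, 0.07, 0.998, -0.001]
wrist_force: [6.4, -5.5, 2.0]
opening: 46.5
finger_force: 62.0
```

Request:
{"fn": "servo_tool", "kwargs": {
  "deltas": [
    [0.0003, -0.0003, -0.00026, -0.078, -0.5],
    [0.0006, -0.0006, -0.0005, -0.156, -0.5],
    [0.001, -0.001, -0.0008, -0.234, -0.5],
    [0.0015, -0.0015, -0.00104, -0.312, -0.5],
    [0.0015, -0.0015, -0.0013, -0.39, -0.5]
  ]
}}

```text
clock: 8.88
position: [482.1, 346.8, 192.5]
eef_rot: [0.001, 0.367, 0.93, -0.0]
wrist_force: [1.9, -4.6, 2.5]
opening: 46.5
finger_force: 62.0
```

Request:
{"fn": "servo_tool", "kwargs": {
  "deltas": [
    [0, 0, -0.00026, -0.078, -0.5],
    [0, 0, -0.0005, -0.156, -0.5],
    [0, 0, -0.0008, -0.234, -0.5],
    [0, 0, -0.00104, -0.312, -0.5],
    [0, 0, -0.0013, -0.39, -0.5]
  ]
}}

```text
clock: 9.3
position: [482.1, 346.5, 191.7]
eef_rot: [0.001, 0.631, 0.776, -0.0]
wrist_force: [2.6, -7.4, 2.8]
opening: 46.9
finger_force: 62.0
```

Request:
{"fn": "servo_tool", "kwargs": {
  "deltas": [
    [0, 0, -0.00026, -0.078, -0.5],
    [0, 0, -0.0005, -0.156, -0.5],
    [0, 0, -0.0008, -0.234, -0.5],
    [0, 0, -0.00104, -0.312, -0.5],
    [0, 0, -0.0013, -0.39, -0.5]
  ]
}}

```text
clock: 9.72
position: [481.8, 346.3, 190.9]
eef_rot: [0.001, 0.835, 0.55, -0.0]
wrist_force: [0.7, -6.9, 3.9]
opening: 46.5
finger_force: 62.1
```

Request:
{"fn": "servo_tool", "kwargs": {
  "deltas": [
    [0, 0, -0.00026, -0.078, -0.5],
    [0, 0, -0.0005, -0.156, -0.5],
    [0, 0, -0.0008, -0.234, -0.5],
    [0, 0, -0.00104, -0.312, -0.5],
    [0, 0, -0.0013, -0.39, -0.5]
  ]
}}

```text
clock: 10.13
position: [481.4, 346.3, 190.1]
eef_rot: [0.001, 0.962, 0.273, -0.0]
wrist_force: [-1.1, -7.5, 6.3]
opening: 46.8
finger_force: 62.3
```

Run:
```python
from h import *
s=observe();print(s['clock'],s['position'],s['wrist_force'],s['wrist_torque'],s['qpos'][5],s['opening'],s['finger_force'])
```

```text
10.1333 [481.38100076 346.34385398 190.14361477] [-1.1288314  -7.46724515  6.29783027] [-1.6011616   0.16507645  0.13747003] 1.4467731726567319 46.79980020008909 62.28128135204315
```

Request:
{"fn": "servo_tool", "kwargs": {
  "deltas": [
    [0, 0, -0.00026, -0.078, -0.5],
    [0, 0, -0.0005, -0.156, -0.5],
    [0, 0, -0.0008, -0.234, -0.5],
    [0, 0, -0.00104, -0.312, -0.5],
    [0, 0, -0.0013, -0.39, -0.5]
  ]
}}

```text
clock: 10.55
position: [481.0, 346.6, 189.4]
eef_rot: [0.001, 1.0, -0.03, -0.0]
wrist_force: [-2.5, -5.5, 6.1]
opening: 46.7
finger_force: 62.3
```

Request:
{"fn": "servo_tool", "kwargs": {
  "deltas": [
    [0, 0, -0.00026, -0.078, -0.5],
    [0, 0, -0.0005, -0.156, -0.5],
    [0, 0, -0.0008, -0.234, -0.5],
    [0, 0, -0.00104, -0.312, -0.5],
    [0, 0, -0.0013, -0.39, -0.5]
  ]
}}

```text
clock: 10.97
position: [480.8, 347.0, 188.6]
eef_rot: [0.001, 0.944, -0.33, -0.0]
wrist_force: [-3.0, -2.8, 6.2]
opening: 46.3
finger_force: 62.3
```

Run:
```python
from h import *
s=observe();print(s['clock'],s['position'],s['wrist_force'],s['wrist_torque'],s['qpos'][5],s['opening'],s['finger_force'])
```

```text
10.9667 [480.81588659 347.04506057 188.59951965] [-3.02124246 -2.84283541  6.15497905] [-0.9092866   0.78422378  0.17711106] 2.6720055172771753 46.25241384950095 62.310338616371155
```

Request:
{"fn": "servo_tool", "kwargs": {
  "deltas": [
    [0, 0, 0, 0, 0.6],
    [0, 0, 0, 0, 0.6],
    [0, 0, 0, 0.078, 0.6],
    [0, 0, 0, 0.156, 0.6],
    [0, 0, 0, 0.234, 0.6]
  ]
}}

```text
clock: 11.38
position: [481.3, 347.6, 187.9]
eef_rot: [-0.0, 0.989, -0.145, -0.0]
wrist_force: [-0.2, 0.8, -0.7]
opening: 68.3
finger_force: 0.0
```

Request:
{"fn": "servo_tool", "kwargs": {
  "deltas": [
    [0, 0, 0, 0.078, 0.6],
    [0, 0, 0, 0.156, 0.6],
    [0, 0, 0, 0.234, 0.6],
    [0, 0, 0, 0.312, 0.6],
    [0, 0, 0, 0.39, 0.6]
  ]
}}

```text
clock: 11.8
position: [481.3, 347.6, 187.9]
eef_rot: [-0.0, 0.987, 0.161, -0.0]
wrist_force: [-0.2, -0.3, 0.6]
opening: 68.5
finger_force: 0.0
```

Request:
{"fn": "servo_tool", "kwargs": {
  "deltas": [
    [0, 0, 0, 0.078, 0.6],
    [0, 0, 0, 0.156, 0.6],
    [0, 0, 0, 0.234, 0.6],
    [0, 0, 0, 0.312, 0.6],
    [0, 0, 0, 0.39, 0.6]
  ]
}}

```text
clock: 12.22
position: [481.3, 347.6, 187.9]
eef_rot: [-0.0, 0.893, 0.451, -0.0]
wrist_force: [-0.1, 1.0, 0.3]
opening: 68.2
finger_force: 0.0
```

Request:
{"fn": "servo_tool", "kwargs": {
  "deltas": [
    [0, 0, 0, 0.078, 0.6],
    [0, 0, 0, 0.156, 0.6],
    [0, 0, 0, 0.234, 0.6],
    [0, 0, 0, 0.312, 0.6],
    [0, 0, 0, 0.39, 0.6]
  ]
}}

```text
clock: 12.63
position: [481.3, 347.6, 187.9]
eef_rot: [-0.0, 0.715, 0.699, 0.0]
wrist_force: [0.1, -0.0, 1.1]
opening: 68.2
finger_force: 0.0
```

Request:
{"fn": "servo_tool", "kwargs": {
  "deltas": [
    [0, 0, 0, 0.078, 0.6],
    [0, 0, 0, 0.156, 0.6],
    [0, 0, 0, 0.234, 0.6],
    [0, 0, 0, 0.312, 0.6],
    [0, 0, 0, 0.39, 0.6]
  ]
}}

```text
clock: 13.05
position: [481.3, 347.6, 187.9]
eef_rot: [-0.0, 0.471, 0.882, 0.0]
wrist_force: [-0.5, -0.1, -0.0]
opening: 68.2
finger_force: 0.0
```

Request:
{"fn": "servo_tool", "kwargs": {
  "deltas": [
    [0, 0, 0, 0.078, 0.6],
    [0, 0, 0, 0.156, 0.6],
    [0, 0, 0, 0.234, 0.6],
    [0, 0, 0, 0.312, 0.6],
    [0, 0, 0, 0.39, 0.6]
  ]
}}

```text
clock: 13.47
position: [481.3, 347.6, 187.9]
eef_rot: [-0.0, 0.183, 0.983, 0.0]
wrist_force: [-0.5, 0.7, -0.4]
opening: 68.0
finger_force: 0.0
```

Request:
{"fn": "servo_tool", "kwargs": {
  "deltas": [
    [0, 0, 0, 0.078, 0.6],
    [0, 0, 0, 0.156, 0.6],
    [0, 0, 0, 0.234, 0.6],
    [0, 0, 0, 0.312, 0.6],
    [0, 0, 0, 0.39, 0.6]
  ]
}}

```text
clock: 13.88
position: [481.3, 347.6, 187.9]
eef_rot: [-0.0, -0.122, 0.993, 0.0]
wrist_force: [0.0, -0.9, 0.3]
opening: 68.3
finger_force: 0.0
```

Request:
{"fn": "servo_tool", "kwargs": {
  "deltas": [
    [0, 0, 0, 0.078, 0.6],
    [0, 0, 0, 0.156, 0.6],
    [0, 0, 0, 0.234, 0.6],
    [0, 0, 0, 0.312, 0.6],
    [0, 0, 0, 0.39, 0.6]
  ]
}}

```text
clock: 14.3
position: [481.3, 347.6, 187.9]
eef_rot: [-0.0, -0.415, 0.91, 0.0]
wrist_force: [-0.6, 0.4, -0.5]
opening: 68.4
finger_force: 0.0
```

Request:
{"fn": "servo_tool", "kwargs": {
  "deltas": [
    [0, 0, 0, 0.078, 0.6],
    [0, 0, 0, 0.156, 0.6],
    [0, 0, 0, 0.156, -0.5],
    [0, 0, 0, 0.156, -0.5],
    [0, 0, 0, 0.156, -0.5]
  ]
}}

```text
clock: 14.72
position: [481.6, 347.4, 188.3]
eef_rot: [0.0, -0.518, 0.855, -0.0]
wrist_force: [2.7, -0.9, 2.7]
opening: 46.9
finger_force: 61.6
```

Request:
{"fn": "servo_tool", "kwargs": {
  "deltas": [
    [0, 0, 0, 0, -0.5],
    [0, 0, 0, 0, -0.5]
  ]
}}

```text
clock: 14.88
position: [481.6, 347.4, 188.3]
eef_rot: [0.0, -0.519, 0.855, -0.0]
wrist_force: [0.5, -0.4, 1.8]
opening: 46.5
finger_force: 61.6
```

Run:
```python
from h import *
s=observe();print(s['clock'],s['position'],s['wrist_force'],s['wrist_torque'],s['qpos'][5],s['opening'],s['finger_force'])
```

```text
14.8833 [481.62097589 347.38274614 188.31696268] [ 0.4790935  -0.35522267  1.84486121] [-0.15837133 -0.18685876  0.02965931] -2.2332472932731635 46.501585907769694 61.589341163635254
```

Request:
{"fn": "servo_tool", "kwargs": {
  "deltas": [
    [0, 0, -0.00026, -0.078, -0.5],
    [0, 0, -0.0005, -0.156, -0.5],
    [0, 0, -0.0008, -0.234, -0.5],
    [0, 0, -0.00104, -0.312, -0.5],
    [0, 0, -0.0013, -0.39, -0.5]
  ]
}}

```text
clock: 15.3
position: [481.9, 347.2, 187.6]
eef_rot: [0.001, -0.234, 0.972, -0.0]
wrist_force: [3.8, -1.9, 3.0]
opening: 46.8
finger_force: 61.4
```

Request:
{"fn": "servo_tool", "kwargs": {
  "deltas": [
    [0, 0, -0.00026, -0.078, -0.5],
    [0, 0, -0.0005, -0.156, -0.5],
    [0, 0, -0.0008, -0.234, -0.5],
    [0, 0, -0.00104, -0.312, -0.5],
    [0, 0, -0.0013, -0.39, -0.5]
  ]
}}

```text
clock: 15.72
position: [482.0, 347.0, 186.8]
eef_rot: [0.001, 0.07, 0.998, -0.0]
wrist_force: [2.7, -3.9, 3.1]
opening: 46.8
finger_force: 61.5
```

Request:
{"fn": "servo_tool", "kwargs": {
  "deltas": [
    [0, 0, -0.00026, -0.078, -0.5],
    [0, 0, -0.0005, -0.156, -0.5],
    [0, 0, -0.0008, -0.234, -0.5],
    [0, 0, -0.00104, -0.312, -0.5],
    [0, 0, -0.0013, -0.39, -0.5]
  ]
}}

```text
clock: 16.13
position: [482.0, 346.8, 186.0]
eef_rot: [0.001, 0.368, 0.93, -0.0]
wrist_force: [2.3, -5.8, 2.8]
opening: 46.5
finger_force: 61.6
```

Run:
```python
from h import *
s=observe();print(s['clock'],s['position'],s['wrist_force'],s['wrist_torque'],s['qpos'][5],s['opening'],s['finger_force'])
```

```text
16.1333 [481.9565296  346.7503758  186.02937229] [ 2.32121342 -5.78260548  2.83644972] [-0.90660892 -0.50680838  0.23081013] -0.3898414607600182 46.45107557134694 61.55476927757263
```

Request:
{"fn": "servo_tool", "kwargs": {
  "deltas": [
    [0, 0, -0.00026, -0.078, -0.5],
    [0, 0, -0.0005, -0.156, -0.5],
    [0, 0, -0.0008, -0.234, -0.5],
    [0, 0, -0.00104, -0.312, -0.5],
    [0, 0, -0.0013, -0.39, -0.5]
  ]
}}

```text
clock: 16.55
position: [481.8, 346.6, 185.3]
eef_rot: [0.001, 0.631, 0.776, -0.0]
wrist_force: [1.1, -6.2, 3.9]
opening: 46.8
finger_force: 61.5
```

```bash
cat > o.py <<'E'
from h import *
s=observe();print(s['clock'],s['position'],s['wrist_force'],s['wrist_torque'],s['qpos'][5],s['opening'],s['finger_force'])
E
python3 o.py
```

```text
16.55 [481.82232465 346.57207466 185.25254524] [ 1.10611995 -6.24623938  3.94043916] [-1.04766726 -0.3159479   0.14665772] 0.22274647254368882 46.761134570365336 61.53861880302429
```

Request:
{"fn": "servo_tool", "kwargs": {
  "deltas": [
    [0, 0, -0.00026, -0.078, -0.5],
    [0, 0, -0.0005, -0.156, -0.5],
    [0, 0, -0.0008, -0.234, -0.5]
  ]
}}

```text
clock: 16.8
position: [481.7, 346.5, 184.8]
eef_rot: [0.001, 0.762, 0.647, -0.0]
wrist_force: [-0.1, -7.8, 4.9]
opening: 46.7
finger_force: 61.6
```

```bash
python3 o.py
```

```text
16.8 [481.69842184 346.50416718 184.79201393] [-0.06074929 -7.76558486  4.86150032] [-1.14040972 -0.27583672  0.12738969] 0.5903408905266113 46.709729090060115 61.556657552719116
```

Request:
{"fn": "servo_tool", "kwargs": {
  "deltas": [
    [0, 0, -0.00026, -0.078, -0.5],
    [0, 0, -0.0005, -0.156, -0.5],
    [0, 0, -0.0008, -0.234, -0.5]
  ]
}}

```text
clock: 17.05
position: [481.6, 346.5, 184.4]
eef_rot: [0.001, 0.868, 0.497, -0.0]
wrist_force: [-1.5, -7.0, 5.9]
opening: 46.8
finger_force: 61.7
```

```bash
python3 o.py
```

```text
17.05 [481.57039352 346.49323057 184.37447677] [-1.47669505 -7.03503414  5.89395764] [-1.33670614 -0.01451219  0.12051358] 0.9579198048880189 46.801449338820895 61.6744065284729
```

Request:
{"fn": "servo_tool", "kwargs": {
  "deltas": [
    [0, 0, -0.00026, -0.078, -0.5],
    [0, 0, -0.0005, -0.156, -0.5],
    [0, 0, -0.0008, -0.234, -0.5]
  ]
}}

```text
clock: 17.3
position: [481.4, 346.6, 184.1]
eef_rot: [0.001, 0.944, 0.33, -0.0]
wrist_force: [-2.4, -7.0, 8.3]
opening: 46.6
finger_force: 61.9
```

```bash
python3 o.py
```

```text
17.3 [481.42831424 346.5585886  184.14212967] [-2.39779227 -7.02632056  8.25958296] [-1.31806683  0.18714868  0.21428398] 1.3253965525707678 46.600643327564455 61.89088582992554
```

Request:
{"fn": "servo_tool", "kwargs": {
  "deltas": [
    [0, 0, -0.00026, -0.078, -0.5],
    [0, 0, -0.0005, -0.156, -0.5],
    [0, 0, -0.0008, -0.234, -0.5]
  ]
}}

```text
clock: 17.55
position: [482.4, 347.2, 184.2]
eef_rot: [0.001, 0.988, 0.154, 0.002]
wrist_force: [2.7, -3.8, 6.3]
opening: 46.4
finger_force: 61.8
```

```bash
python3 o.py
```

```text
17.55 [482.35840343 347.16861871 184.16387907] [ 2.69505484 -3.75251698  6.31155769] [-0.69229171 -0.38900433  1.62212382] 1.6905728267904188 46.35560980884037 61.79355561733246
```

Request:
{"fn": "servo_tool", "kwargs": {
  "deltas": [
    [0, 0, 0, -0.078, -0.5],
    [0, 0, 0, -0.156, -0.5],
    [0, 0, 0, -0.156, -0.5]
  ]
}}

```text
clock: 17.8
position: [482.0, 347.0, 183.9]
eef_rot: [0.001, 0.999, 0.032, 0.001]
wrist_force: [1.8, -4.9, 6.1]
opening: 46.6
finger_force: 62.4
```

```bash
python3 o.py
```

```text
17.8 [481.96311372 347.01732611 183.87960002] [ 1.75952888 -4.87762785  6.07142946] [-0.76109014 -0.32795771  1.39518455] 1.9361300064019937 46.636100871865736 62.35207915306091
```

Request:
{"fn": "servo_tool", "kwargs": {
  "deltas": [
    [0, 0, 0, -0.156, 0.8],
    [0, 0, 0, -0.156, 0.8],
    [0, 0, 0, -0.156, 0.8],
    [0, 0, 0.05, -0.156, 0.8],
    [0, 0, 0.1, -0.156, 0.8]
  ]
}}

```text
clock: 18.22
position: [480.6, 347.2, 242.2]
eef_rot: [0.001, 0.996, -0.087, -0.002]
wrist_force: [-0.0, -0.3, 0.7]
opening: 76.8
finger_force: 0.0
```

Request:
{"fn": "servo_tool", "kwargs": {
  "deltas": [
    [-0.05, -0.05, 0.04, 0, 0.8],
    [-0.1, -0.1, 0.08, 0, 0.8],
    [-0.1, -0.15, 0.1, 0, 0.8],
    [-0.1, -0.2, 0.1, 0, 0.8],
    [-0.1, -0.25, 0.1, 0, 0.8]
  ]
}}

```text
clock: 18.63
position: [420.6, 196.3, 304.3]
eef_rot: [-0.0, 0.996, -0.086, 0.001]
wrist_force: [0.4, -0.2, -0.2]
opening: 76.4
finger_force: 0.0
```

Request:
{"fn": "servo_tool", "kwargs": {
  "deltas": [
    [0, -0.06, 0, 0, 0.8],
    [0, -0.12, 0, 0, 0.8],
    [0, -0.18, 0, 0, 0.8],
    [0, -0.2, 0, 0, 0.8],
    [0, -0.2, 0, 0, 0.8]
  ]
}}

```text
clock: 19.05
position: [421.3, 75.4, 303.0]
eef_rot: [0.0, 0.996, -0.089, -0.0]
wrist_force: [0.3, -0.8, 0.2]
opening: 76.7
finger_force: 0.0
```

```bash
python3 o.py
python3 - <<'E'
from h import *
a=camera("side");b=camera("top")
def crop(i,n,w=45):
    u,v=proj(n,[470,345,150]).astype(int);print(n,u-w,v-w);c=i[v-w:v+w,u-w:u+w];return cv2.resize(c,(400,400),interpolation=cv2.INTER_CUBIC)
cv2.imwrite("pics/f1.png",np.hstack([crop(a,"side"),crop(b,"top")]))
E
```

```text
19.05 [421.30907961  75.41293813 302.98852597] [ 0.29519282 -0.76169854  0.18674628] [-0.00435917  0.02449002 -0.02078488] 1.6509803873524405 76.67676629770703 0.0
side 242 196
top 195 184
```

View pics/f1.png

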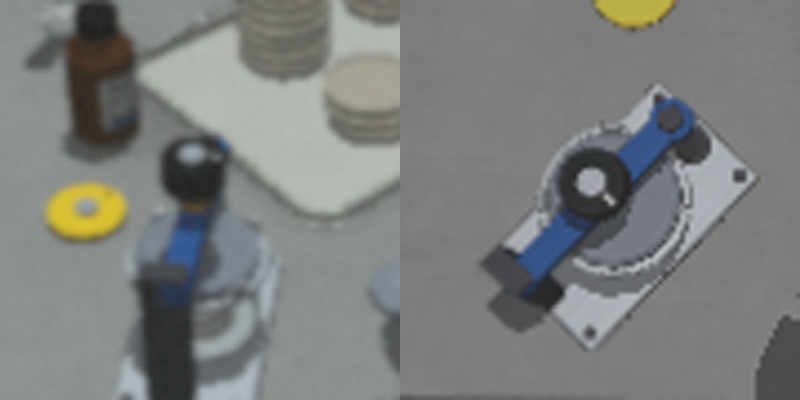

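Run:
```python
from h import *
o,d=ray("side",242+193*.225,196+153*.225); o2,d2=ray("top",195+(592-400)*.225,184+182*.225)
A=np.array([d,-d2]).T; t=np.linalg.lstsq(A,o2-o,rcond=None)[0]; print(o+d*t[0],o2+d2*t[1])
for z in(190,193,196):print(proj("side",[480.8,348,z]),proj("top",[480.8,348,z]),(285.4,230.4),(238.2,224.9))
```

```text
[477.15995134 345.16084254 193.49020054] [478.01294997 346.14184092 193.75875212]
[284.16167058 230.97742979] [237.83141002 224.18902341] (285.4, 230.4) (238.2, 224.9)
[284.12495972 230.29310015] [237.67081222 224.0678086 ] (285.4, 230.4) (238.2, 224.9)
[284.08815022 229.60705669] [237.50958169 223.94611259] (285.4, 230.4) (238.2, 224.9)
```

The crops show the bar seated in the catch and the knob low over the boss, with the bottle undisturbed. The knob mark has turned about 9.4 rad. Torque jumped from 0.2 to 1.6 N m and the grip slipped, so the knob is on its hard stop. I'll hand in.

```bash
python3 -c "
from workcell import *
print(close_job())"
```

```text
the job is handed in; nothing more can be done
None
```

The jar should be sealed: the blue arm is in its catch and the knob is screwed to its hard stop (torque jumped from 0.2 to 1.6 N m), though I did not measure the lid height directly; handed in at about 19 s with the robot clear and the brown bottle, beaker and book untouched.

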